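# Mix the glaze jars and put them away in the drawer

### The job

The glaze in the lidded jars on the bench has settled. Working from the tallest jar down to the shortest, press each one upright onto the touch mixer's sprung pad until the pad is fully down and hold it there for a good second; stand all the jars upright inside the cabinet's drawer and slide the drawer fully shut. Leave the bowl, mug, sponge and plaster disc where they are.

Things in the scene. Friction and masses are not known exactly. Their poses are not given: they have to be found in the camera images.
- drawer (a joint): the one drawer of a pale wooden cabinet fixed on the bench (250 mm deep, 340 wide, 144 high; it may stand turned a little): how far it is pulled out, m. 0 shut, 0.22 fully out (hard stop); opens towards the robot, has about 1.5 N of friction and stays where it is left. Starts shut or up to 40 mm open. Clear height over the drawer's floor 110 mm.
- drawer_floor (a point): middle of the front edge of the drawer's inner floor, at the foot of the front panel's inner face, 20 mm above the bench; moves with the drawer. x to the drawer's back (it opens along -x), y across, z up. The floor runs from x = 0 to 209 mm, y +-150 mm. Side and back walls 54 mm high; front panel 18 mm thick, 340 wide, 110 high. Fully out, the cabinet's front is at x = 220 mm here.
- drawer_handle (a point): middle of the drawer's steel bar handle: a thin bar 120 mm long along the drawer's y, 112 mm above the bench, 35 mm out from the front panel. Pinch it from above, fingers closing along the drawer's x and opened no more than 30 mm, so that one passes between bar and panel. Axes as the drawer.
- mixer: touch mixer: squat white housing fixed on the bench, 130 x 140 mm and 64 high; origin at the centre of its underside; a round black sprung pad stands on top
- mixer_pad_top (a point): centre of the top face of the mixer's pad, a black rubber disc 84 mm across, 85 mm above the bench when up; moves down with the pad
- mixer_pad (a joint): how far the pad is pressed down, m: 0 up, 0.010 fully down (hard stop). Spring: starts to sink at about 6 N, fully down at about 11 N, so a jar merely standing on it does not press it; it springs back up by itself.
- jar_a: the tallest of the four glaze jars (some may be absent): round white plastic jar with a grey lid, weighted low, 95 mm high, 60 mm across (lid 62 mm, the top 16 mm), standing upright on the bench, 300 g or up to a fifth more or less; origin at the centre of its underside, z up
- jar_b: the second tallest of the four glaze jars (some may be absent): round white plastic jar with a grey lid, weighted low, 80 mm high, 60 mm across (lid 62 mm, the top 16 mm), standing upright on the bench, 250 g or up to a fifth more or less; origin at the centre of its underside, z up
- jar_c: the third tallest of the four glaze jars (some may be absent): round white plastic jar with a grey lid, weighted low, 65 mm high, 60 mm across (lid 62 mm, the top 16 mm), standing upright on the bench, 200 g or up to a fifth more or less; origin at the centre of its underside, z up
- jar_d: the shortest of the four glaze jars (some may be absent): round white plastic jar with a grey lid, weighted low, 50 mm high, 60 mm across (lid 62 mm, the top 16 mm), standing upright on the bench, 150 g or up to a fifth more or less; origin at the centre of its underside, z up
- bowl: terracotta bowl 110 mm across, 50 high, a bystander; origin under its centre
- mug: white mug 80 mm across, 90 high, a bystander; origin under its centre
- sponge: yellow sponge block 70 x 110 x 35 mm, a bystander; origin under its centre
- bat: plaster disc 170 mm across, 18 thick, lying flat, a bystander; origin under its centre
There are look-alikes about, which are no part of the job. What is shaped like the jar_d but green or orange is not meant.

How it is judged:
By the outcome, as a careful person would: the job done as asked, in the order asked, and still so for the second after the job is handed in, with the robot touching nothing.
Of jar_a, jar_b, jar_c, jar_d only 2 to 4 are there at a start; the rules pass over those that are not, and their reading is None.
At some moment in a run one of jar_a, jar_b, jar_c, jar_d may be knocked a few centimetres aside while the robot is not near it.
It also fails if it takes over 210 s, if anything falls off the work surface, if the arm or the gripper's body presses on something with over 40 N, if the wrist force passes 120 N, or if a joint passes its speed limit or range.

### The arm

A 6-joint arm with a two-finger parallel gripper is mounted at the origin on the work surface. World frame = base frame: x ahead of the robot, y to its left, z up, the work surface at z = 0. Lengths are in m, angles in rad, forces in N, time in s.
With the tool pointing down it reaches from about 0.3 to 0.875 m from the base axis. Payload 6.4 kg.
Tool frame: the origin (TCP) lies midway between the tips of the shut fingers; the grasp point (between the pads) lies 19 mm behind it; z points along the fingers, y is the line along which they close (so a half turn about z gives the same grasp; the last joint's range is limited). The gripper opens to 85 mm and grips with 20 to 120 N. Pads are 22 mm wide; open, the fingers measure 114 mm over their backs; the gripper's body (76 mm by 85 mm) begins 54 mm behind the grasp point. The pads swing forward as they close: fully open they stand 13 mm farther back than shut.
Start: joints at [1.101, 0.181, 1.607, -0, 1.354, -0.206], TCP at [0.15, 0.555, 0.231] pointing down, gripper open.
Joint ranges: [-2.99, 2.99], [-0.89, 2.07], [0.3, 2.58], [-1.14, 4.28], [0, 2.63], [-3.12, 3.12]. Speed limits (rad/s): [2.57, 2.57, 3.01, 3.14, 3.14, 3.14].

### API

Orientations are given as a unit quaternion [w, x, y, z].
In Python, from bench import * gives the robot as it stands.
- The arm moves only by the tool play_rows, never from a script. Its argument "plan" is a list of rows, each a list of 3 entries, a list of its own where there are three numbers: the finger opening in mm, from 0 to 85.4, then the shift along the tool's x, y, z normalised to -1 to 1, where 1 is 40 cm, then the turn about the tool's z normalised to -1 to 1, where 1 is pi rad. A call has 1 to 10 rows; each row is the pose to reach, as a shift and turn from the pose commanded when the call began, along the tool's axes at that moment, turning the shorter way round; what a row does not reach only later rows make up. A row lasts 1/10 s, in which the tool goes at most 50 mm and 8.59 degrees, less where a joint would pass 70% of its speed; a pose out of reach is approached as far as the arm can. A call with a number of a shift or a turn outside -1 to 1 is refused whole. A call with a gripper value outside its range is refused whole. The fingers move at their own pace and stop on an object; the grip force is fixed at half the most. Time passes only in rows, so rows that repeat a pose let the fingers close. It gives the time, the measured TCP pose, the force, the opening and the grip force at its end, in the units of the state.
- get_obs(): the state, without advancing time (a new reading comes with each control period).
- camera(name): name is "side" or "top" or "wrist"; returns a dict with "image" (420x560x3 uint8, red, green, blue), "range_z" (420x560 float32, m along the optical axis (not along the pixel's ray), 0 where there is no reading), "intrinsics" (3x3 intrinsics, pixels), "rvec" (rotation vector, rad) and "tvec" (3), from world to camera coordinates, as OpenCV has them; the wrist camera has in their place "T_tool_cam" (4x4, takes a point from camera to tool coordinates, whose origin is the TCP and whose axes are the flange's). Camera axes: x right, y down, z forward; pixel columns grow to the right and rows downward; lengths in m; the calibration is good to about 2 mm. A picture is of the moment at which its call begins: read the wrist's pose just before it.
- hand_in(): hands the job in; it is judged then, once.
Trained networks look in a picture, given as the dict that the camera call returned (one of the last four; its "shot" number tells which), for a name from the list of things; names that differ only in an ending like _2 or _b are one class to them, and where a whole thing is asked for, a point or a joint stands for the part that bears it (a point fixed in the world has none). Each returns a list of dicts, best first, with "conf" (0 to 1); they miss things now and then, are a little off and sometimes report something else, mostly with a low value. They report only what shows in the picture. A call takes as long as a camera call. They do not tell look-alikes from the thing itself.
- search_frame(picture, label): "rect" ([centre column, centre row, width, height] in pixels, round what is visible of it).
- masks_of(picture, label): "mask" (420x560 bool, what is visible of it) and "rect" ([centre column, centre row, width, height] in pixels, round what is visible of it).
The state is a dict: "time_s": time; "q": joint angles; "dq": joint speeds; "joint_efforts": joint torques, N m; "eef_pos": TCP position; "eef_rot": TCP orientation; "wrist_force": force on the tool from outside, world axes, zero at the start; "torque": the same for the moment, N m; "opening": opening from 0.0 (shut) to 1.0 (fully open); "grasp_force": force on a finger pad.
Only numpy, scipy, OpenCV 4.12 (cv2) and the standard library are available. Lean on these libraries where they do the work, as an engineer would, in place of code of your own. Each camera call takes 0.05 s, during which the arm holds its last target. There are 200 camera calls.

## Working session

There is one attempt and no reset: what is moved stays moved. The work goes in short steps, Python scripts to look and compute and a tool call to move; the robot and the scene stay as the last step left them, time stands still between calls to the robot, and variables do not carry over. Pictures are saved under pics/ and viewed, at most 14 in all, crops included, and the job is handed in when it is done.

Besides the shell and the picture viewer there is one more tool, called after "Emit:" as name(argument=value, ...), one argument or row to a line, values as JSON. play_rows: Moves the arm, as the interface text tells. Its arguments: {"type":"object","properties":{"plan":{"type":"array","items":{"type":"array"}}},"required":["plan"]}

```bash
mkdir -p pics; ls; python3 - <<'E'
from bench import *
import cv2
o=get_obs();print(o)
for n in("top","side"):
    c=camera(n);cv2.imwrite(f"pics/{n}0.png",c["image"][:,:,::-1]);print(n,c["intrinsics"],c["rvec"],c["tvec"])
    for l in("jar_a","mixer","mixer_pad_top","drawer_handle","drawer","mug","bowl","bat","sponge"):
        print(l,[(round(d["conf"],2),[int(v) for v in d["rect"]]) for d in search_frame(c,l)])
E
```

```text
pics
{'time_s': 0.0, 'q': array([ 1.10070045e+00,  1.81522016e-01,  1.60799875e+00,  2.64988582e-05,
        1.35379090e+00, -2.06326164e-01]), 'dq': array([-0.00057184, -0.00021694,  0.00053317,  0.00051233,  0.00039087,
       -0.00148659]), 'joint_efforts': array([ 2.25625183e-03, -4.44867396e+01, -3.51338267e+01, -1.71207548e-04,
        8.82628548e-03, -2.22174168e-05]), 'eef_pos': array([0.14965372, 0.55462234, 0.23039932]), 'eef_rot': array([-2.97387017e-04,  1.31505655e-01,  9.91315048e-01, -8.06521246e-04]), 'wrist_force': array([-1.19117185,  0.07048514,  0.79020675]), 'torque': array([-0.03442348, -0.01703958,  0.01927321]), 'grasp_force': 0.0, 'opening': 1.001407504372241}
top [[438.64186329   0.         274.08860132]
 [  0.         438.64186329 209.20803548]
 [  0.           0.           1.        ]] [ 2.10327573 -2.13757336  0.21545039] [-0.05441906  0.50907953  1.4439198 ]
jar_a [(0.89, [143, 236, 26, 19]), (0.61, [187, 236, 24, 20]), (0.55, [211, 267, 17, 19]), (0.54, [244, 243, 18, 14]), (0.53, [213, 233, 16, 21])]
mixer [(0.97, [209, 187, 42, 41])]
mixer_pad_top [(0
[... 301 characters left out ...]
   284.04959434]
 [  0.         513.61172511 208.84019252]
 [  0.           0.           1.        ]] [ 2.14512124 -0.20073641  0.10932988] [-0.50285766  0.08498725  1.54871313]
jar_a [(0.94, [240, 155, 18, 28]), (0.92, [217, 194, 19, 23]), (0.87, [255, 192, 20, 21]), (0.68, [250, 208, 22, 27]), (0.61, [248, 175, 19, 20])]
mixer [(0.61, [299, 182, 49, 39]), (0.55, [301, 171, 23, 16])]
mixer_pad_top [(0.7, [300, 170, 23, 13])]
drawer_handle [(0.75, [368, 231, 46, 98])]
drawer [(0.67, [370, 231, 53, 101])]
mug [(0.91, [244, 298, 36, 50]), (0.57, [241, 154, 22, 30])]
bowl [(0.7, [209, 172, 33, 21]), (0.51, [242, 298, 35, 49])]
bat [(0.85, [344, 351, 70, 65])]
sponge [(0.95, [335, 179, 26, 29])]
```

```bash
python3 - <<'E'
import cv2
a=cv2.imread("pics/top0.png")[90:320,110:450];cv2.imwrite("pics/top0c.png",cv2.resize(a,None,fx=2.3,fy=2.3,interpolation=cv2.INTER_CUBIC))
a=cv2.imread("pics/side0.png")[130:400,180:440];cv2.imwrite("pics/side0c.png",cv2.resize(a,None,fx=2.2,fy=2.2,interpolation=cv2.INTER_CUBIC))
E
```

```text
(no output)
```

View pics/top0c.png

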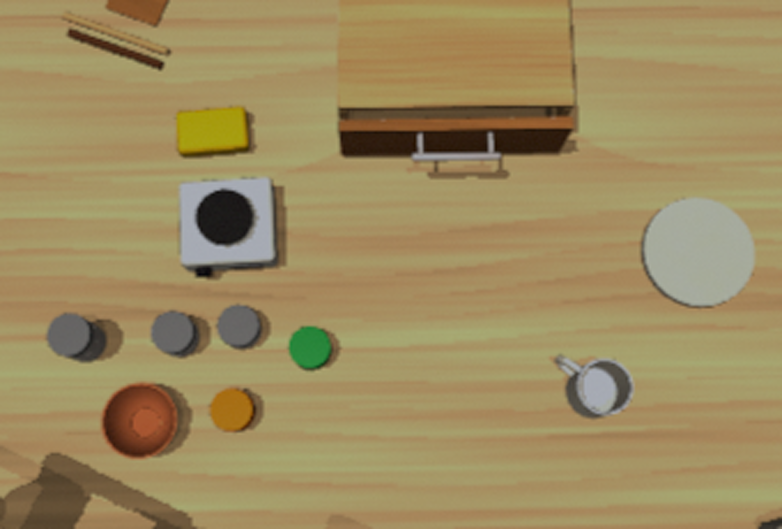

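View pics/side0c.png

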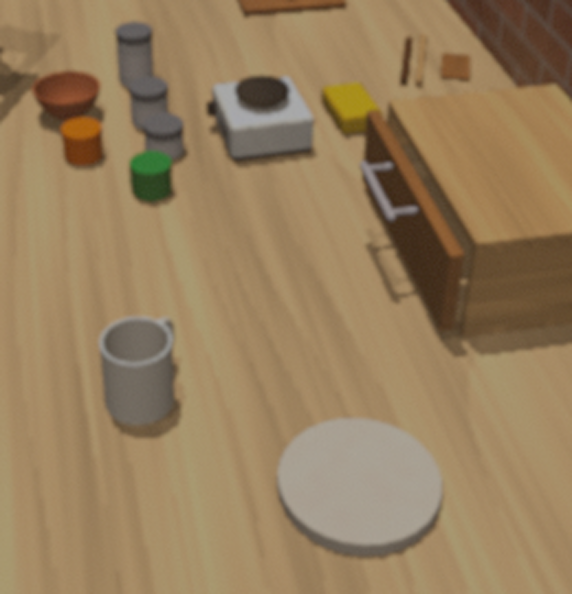

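The top view shows three grey-lidded jars at full-image pixels (140,236), (186,235) and (214,232). The green (245,241) and orange (211,268) look-alikes are not part of the job. The mixer is at (209,187), its pad at (208,184), and the drawer is slightly open. Next I measure heights and positions from both views.

```bash
cat > h.py <<'E'
from bench import *
import cv2, numpy as np
from scipy.spatial.transform import Rotation as R
def cloud(c):
    K=c["intrinsics"];z=c["range_z"].astype(float);v,u=np.mgrid[:420,:560]
    P=np.stack([(u-K[0,2])/K[0,0]*z,(v-K[1,2])/K[1,1]*z,z],-1)
    if "T_tool_cam" in c:
        T=c["T_tool_cam"];o=c["obs"];q=o["eef_rot"]
        P=P@T[:3,:3].T+T[:3,3]; W=P@R.from_quat(np.r_[q[1:],q[0]]).as_matrix().T+o["eef_pos"]
    else: W=(P-c["tvec"])@R.from_rotvec(c["rvec"]).as_matrix()
    W[z==0]=np.nan; return W
def wrist():
    o=get_obs();c=camera("wrist");c["obs"]=o;return c
def shift(target,yaw=None):
    """normalised move to a world tcp target for a tool pointing down"""
    o=get_obs();q=o["eef_rot"];M=R.from_quat(np.r_[q[1:],q[0]]).as_matrix()
    return np.round(M.T@(np.array(target)-o["eef_pos"])/.4,4)
def topdisc(W,m,thick=.008):
    """centre and height of the top face of what is in mask m"""
    P=W[m];P=P[~np.isnan(P).any(1)];h=np.percentile(P[:,2],90)
    T=P[abs(P[:,2]-h)<thick]
    (x,y),(w,hh),_=cv2.minAreaRect(T[:,:2].astype(np.float32)*1000)
    return np.round([x,y,h*1000,w,hh],1),len(T)
E
python3 - <<'E'
from h import *
for n in("top","side"):
    c=camera(n);W=cloud(c);print(n)
    for l in("jar_a","mixer","mixer_pad","drawer_handle","drawer","mug","bowl","bat","sponge"):
        for d in masks_of(c,l):
            if d["conf"]>.5:
                m=d["mask"];print(l,round(d["conf"],2),[int(v) for v in d["rect"][:2]],topdisc(W,m),"rgb",np.median(c["image"][m],0))
    np.save(f"W{n}.npy",W)
    np.save(f"I{n}.npy",c["image"])
E
```

```text
top
jar_a 0.84 [213, 268] (array([312.8, 151.5,  54. ,  59.6,  56.8]), 240) rgb [167. 111.  21.]
jar_a 0.75 [213, 232] (array([434.8, 142.8,  54.1,  58.5,  58.1]), 230) rgb [103. 101. 100.]
jar_a 0.73 [143, 237] (array([418.9, 376.4,  98.3,  59.5,  56. ]), 263) rgb [101. 100.  98.]
jar_a 0.52 [186, 235] (array([425.1, 236.6,  69.1,  58.9,  58.2]), 241) rgb [102. 101. 100.]
jar_a 0.51 [245, 241] (array([402.7,  38.3,  54.1,  57.2,  58.2]), 242) rgb [ 41. 133.  59.]
mixer 0.59 [209, 188] (array([590.1, 160.3,  86.8,  81.8,  81.8]), 467) rgb [150. 153. 149.]
mixer_pad 0.94 [206, 185] (array([588.1, 163.1,  89.6,  78.7,  77.7]), 408) rgb [28. 26. 25.]
drawer_handle 0.88 [310, 151] (array([ 691.6, -180.3,  131.6,  336.3,   61.2]), 566) rgb [84. 66. 38.]
drawer_handle 0.71 [144, 235] (array([420.5, 376.3,  98.4,  59.5,  59.2]), 268) rgb [101. 100.  98.]
drawer 0.74 [308, 148] (array([ 698.8, -180.4,  131.7,   63.9,  335.5]), 564) rgb [84. 65. 38.]
mug 0.73 [370, 258] (array([ 334. , -380.2,   89.7,   78.5,   79.8]), 120) rgb [142. 141. 135.]
mug 0.69 [186, 234] (array([424.2, 234.1,  69.2,
[... 1044 characters left out ...]
3]), 252) rgb [62. 52. 42.]
drawer_handle 0.6 [367, 230] (array([ 714. , -184.9,  130.1,  335.8,   21.5]), 524) rgb [83. 58. 36.]
drawer 0.58 [372, 230] (array([ 713.5, -184.9,  130.1,  335.8,   20.5]), 525) rgb [83. 58. 36.]
mug 0.75 [343, 348] (array([ 545.2, -554.1,   20.8,  172.7,  167.2]), 3463) rgb [168. 159. 145.]
mug 0.66 [242, 299] (array([ 335.8, -382.4,   87.7,   80.7,   78.8]), 304) rgb [112. 104.  94.]
bowl 0.62 [210, 173] (array([312.9, 263.8,  49.4, 108.5, 154.3]), 182) rgb [114.  64.  39.]
bat 0.87 [344, 349] (array([ 545.2, -554.1,   20.8,  172.7,  167.2]), 3466) rgb [168. 159. 145.]
sponge 0.7 [338, 179] (array([747.2, 186.9,  37.3,  70.8, 113. ]), 284) rgb [164. 137.  27.]
```

There are three jars: jar_a at (420,373), 95 high; jar_c at (426,233), 65 high; jar_d at about (436,141), 50 high. jar_b is absent. Both views agree to about 4 mm. Now the drawer pose.

```bash
python3 - <<'E'
from h import *
for n in("top","side"):
    W=np.load(f"W{n}.npy");x,y,z=W[...,0],W[...,1],W[...,2]
    # panel top strip
    m=(x>.6)&(x<.735)&(abs(y+.18)<.2)&(z>.118)&(z<.138)
    P=W[m];
    print(n,m.sum(),"x range by y:")
    for a in np.arange(-.36,.02,.04):
        q=P[(P[:,1]>a)&(P[:,1]<a+.04)]
        if len(q):print(round(a,2),len(q),np.round(np.percentile(q[:,0],[2,10,50,90,98])*1000),np.round(np.median(q[:,2])*1000))
    # cabinet top
    m=(x>.6)&(abs(y+.18)<.25)&(z>.139)&(z<.155);P=W[m]
    print("cab",cv2.minAreaRect((P[:,:2]*1000).astype(np.float32)),np.median(P[:,2]))
    # handle
    m=(x>.6)&(x<.70)&(abs(y+.18)<.1)&(z>.085)&(z<.125);P=W[m];print("handle",m.sum(),np.round(np.c_[P]*1000)[:25].tolist() if n=="top" else "",P.mean(0) if len(P) else "")
E
```

```text
top 739 x range by y:
-0.36 62 [702. 704. 712. 733. 734.] 130.0
-0.32 77 [702. 704. 712. 720. 734.] 130.0
-0.28 79 [701. 703. 710. 720. 721.] 130.0
-0.24 105 [665. 668. 706. 720. 734.] 128.0
-0.2 92 [663. 669. 709. 732. 734.] 130.0
-0.16 102 [666. 669. 707. 719. 734.] 129.0
-0.12 80 [702. 703. 711. 720. 734.] 130.0
-0.08 79 [703. 703. 710. 720. 734.] 131.0
-0.04 63 [703. 704. 711. 721. 734.] 130.0
cab ((976.6131591796875, -178.49916076660156), (498.2536315917969, 520.917236328125), 89.74494171142578) 0.1450865384334018
handle 154 [[699.0, -229.0, 122.0], [699.0, -125.0, 118.0], [698.0, -129.0, 119.0], [698.0, -226.0, 115.0], [697.0, -229.0, 120.0], [697.0, -232.0, 120.0], [694.0, -125.0, 121.0], [695.0, -129.0, 118.0], [696.0, -226.0, 112.0], [695.0, -229.0, 115.0], [694.0, -232.0, 117.0], [692.0, -125.0, 118.0], [694.0, -129.0, 112.0], [691.0, -229.0, 116.0], [691.0, -232.0, 115.0], [688.0, -125.0, 119.0], [688.0, -128.0, 120.0], [687.0, -232.0, 118.0], [685.0, -125.0, 117.0], [686.0, -129.0, 114.0], [687.0, -132.0, 110.0], [683.0, -228.0, 120.0], [684.0, -232.0, 117.0], [683.0, -125.0, 114.0], [681.0, -128.0, 120.0]] [ 0.6716398  -0.17791109  0.11721657]
side 644 x range by y:
-0.36 98 [704. 705. 713. 722. 735.] 129.0
-0.32 82 [703. 705. 710. 720. 727.] 130.0
-0.28 84 [704. 705. 711. 720. 722.] 129.0
-0.24 81 [667. 692. 710. 719. 723.] 129.0
-0.2 73 [667. 704. 709. 720. 723.] 129.0
-0.16 75 [668. 671. 708. 719. 722.] 129.0
-0.12 57 [705. 705. 711. 721. 723.] 130.0
-0.08 54 [704. 705. 712. 721. 723.] 129.0
-0.04 40 [704. 706. 711. 720. 727.] 129.0
cab ((989.2150268554688, -161.81468200683594), (559.47705078125, 374.65618896484375), 9.037214279174805) 0.14448745389723136
handle 162  [ 0.67425498 -0.18527994  0.11561097]
```

Emit:
play_rows(
  plan=[
    [85, [0, 0, -0.3], 0.04],
    [85, [0, 0, -0.3], 0.1],
    [85, [0, 0, -0.3], 0.15],
    [85, [0, 0, -0.3], 0.2],
    [85, [0, 0, -0.3], 0.25],
    [85, [0, 0, -0.3], 0.3],
    [85, [0, 0, -0.3], 0.35],
    [85, [0, 0, -0.3], 0.416],
    [85, [0, 0, -0.3], 0.416],
  ],
)

```text
time_s: 2.9
eef_pos: [0.1499, 0.5551, 0.3513]
eef_rot: [0.0, 0.709, 0.705, -0.0]
wrist_force: [0.2, 0.5, -0.1]
opening: 0.993
grasp_force: 0.0
```

Emit:
play_rows(
  plan=[
    [30, [-1, 1, 0], 0],
    [30, [-1, 1, 0], 0],
    [30, [-1, 1, 0], 0],
    [30, [-1, 1, 0], 0],
    [30, [-1, 1, 0], 0],
    [30, [-1, 1, 0], 0],
    [30, [-1, 1, 0], 0],
    [30, [-1, 1, 0], 0],
    [30, [-1, 1, 0], 0],
    [30, [-1, 1, 0], 0],
  ],
)

```text
time_s: 3.9
eef_pos: [0.5047, 0.1999, 0.3515]
eef_rot: [0.0, 0.707, 0.707, 0.0]
wrist_force: [-0.0, 1.4, 0.5]
opening: 0.353
grasp_force: 0.0
```

Emit:
play_rows(
  plan=[
    [30, [-0.8, 0.25, 0.1], 0],
    [30, [-0.8, 0.25, 0.1], 0],
    [30, [-0.8, 0.25, 0.1], 0],
    [30, [-0.8, 0.25, 0.1], 0],
    [30, [-0.8, 0.25, 0.1], 0],
    [30, [-0.8, 0.25, 0.1], 0],
    [30, [-0.8, 0.25, 0.1], 0],
    [30, [-0.8, 0.25, 0.1], 0],
    [30, [-0.8, 0.25, 0.1], 0],
    [30, [-0.8, 0.25, 0.1], 0],
  ],
)

```text
time_s: 4.9
eef_pos: [0.6034, -0.1175, 0.3115]
eef_rot: [-0.0, 0.707, 0.707, 0.0]
wrist_force: [-0.1, -0.5, 0.3]
opening: 0.35
grasp_force: 0.0
```

```bash
python3 - <<'E'
from h import *
c=wrist();print(c["obs"]["eef_pos"],c["T_tool_cam"]);W=cloud(c);cv2.imwrite("pics/w1.png",c["image"][:,:,::-1])
x,y,z=W[...,0],W[...,1],W[...,2]
m=(x>.6)&(x<.735)&(abs(y+.18)<.2)&(z>.122)&(z<.138);P=W[m];print(m.sum(),np.percentile(P,[3,50,97],axis=0))
m=(x>.64)&(x<.685)&(abs(y+.18)<.1)&(z>.095)&(z<.121);P=W[m];print(m.sum(),np.percentile(P,[3,50,97],axis=0))
E
```

```text
[ 0.60344135 -0.11745136  0.3114848 ] [[-7.85621685e-04 -9.52351169e-01 -3.05002679e-01  7.78772677e-02]
 [ 9.99999575e-01 -6.01313620e-04 -6.98222136e-04 -8.20180512e-04]
 [ 4.81550402e-04 -3.05003098e-01  9.52351237e-01 -1.42808437e-01]
 [ 0.00000000e+00  0.00000000e+00  0.00000000e+00  1.00000000e+00]]
5128 [[ 0.70303645 -0.25682552  0.12415465]
 [ 0.71199231 -0.11394752  0.12996553]
 [ 0.73393504 -0.01266091  0.13633896]]
982 [[ 0.66270477 -0.22505304  0.11259938]
 [ 0.66782032 -0.15942474  0.11629022]
 [ 0.6825543  -0.11558422  0.11833491]]
```

View pics/w1.png

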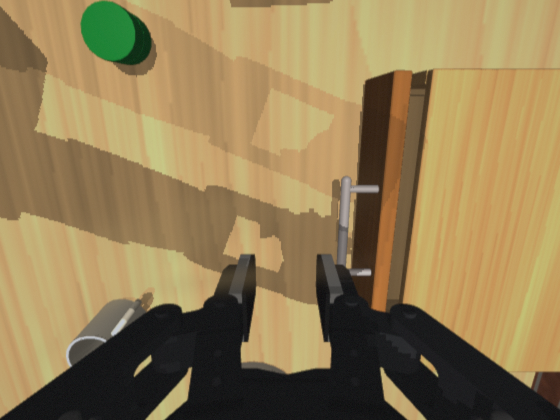

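Emit:
play_rows(
  plan=[
    [30, [-0.15, 0.16, 0], 0],
    [30, [-0.15, 0.16, 0.1], 0],
    [30, [-0.15, 0.16, 0.25], 0],
    [30, [-0.15, 0.16, 0.35], 0],
    [30, [-0.15, 0.16, 0.45], 0],
    [30, [-0.15, 0.16, 0.54], 0],
    [0, [-0.15, 0.16, 0.54], 0],
    [0, [-0.15, 0.16, 0.54], 0],
    [0, [-0.15, 0.16, 0.54], 0],
    [0, [-0.15, 0.16, 0.54], 0],
  ],
)

```text
time_s: 5.95
eef_pos: [0.6654, -0.1759, 0.0927]
eef_rot: [-0.003, 0.707, 0.708, -0.001]
wrist_force: [1.7, 3.7, -26.0]
opening: 0.104
grasp_force: 58.0
```

Emit:
play_rows(
  plan=[
    [0, [0, -0.05, 0], 0],
    [0, [0, -0.1, 0], 0],
    [0, [0, -0.16, 0], 0],
    [0, [0, -0.22, 0], 0],
    [0, [0, -0.28, 0], 0],
    [0, [0, -0.34, 0], 0],
    [0, [0, -0.4, 0], 0],
    [0, [0, -0.45, 0], 0],
    [0, [0, -0.475, 0], 0],
    [0, [0, -0.475, 0], 0],
  ],
)

```text
time_s: 6.95
eef_pos: [0.4728, -0.1757, 0.0927]
eef_rot: [-0.004, 0.707, 0.707, -0.001]
wrist_force: [-2.0, 1.4, -35.0]
opening: 0.104
grasp_force: 60.2
```

Emit:
play_rows(
  plan=[
    [0, [0, -0.01, 0], 0],
    [0, [0, -0.02, 0], 0],
    [0, [0, -0.03, 0], 0],
    [0, [0, -0.04, 0], 0],
    [0, [0, -0.04, 0], 0],
  ],
)

```text
time_s: 7.45
eef_pos: [0.4615, -0.1757, 0.0928]
eef_rot: [-0.001, 0.707, 0.707, 0.002]
wrist_force: [17.3, 2.0, -50.0]
opening: 0.104
grasp_force: 59.1
```

Emit:
play_rows(
  plan=[
    [30, [0, 0.01, 0], 0],
    [30, [0, 0.01, 0], 0],
    [30, [0, 0.01, 0], 0],
    [30, [0, 0.01, -0.1], 0],
    [30, [0, 0.01, -0.2], 0],
    [30, [0, 0.01, -0.3], 0],
    [30, [0, 0.01, -0.4], 0],
    [60, [0, 0.01, -0.5], 0],
    [85, [0, 0.01, -0.6], 0],
    [85, [0, 0.01, -0.6], 0],
  ],
)

```text
time_s: 8.45
eef_pos: [0.4681, -0.1803, 0.3445]
eef_rot: [0.008, 0.707, 0.707, 0.001]
wrist_force: [0.3, -0.8, 0.2]
opening: 0.84
grasp_force: 0.0
```

```bash
python3 - <<'E'
from h import *
print(get_obs()["eef_pos"],get_obs()["wrist_force"])
for n in("top","side"):
    c=camera(n);W=cloud(c);x,y,z=W[...,0],W[...,1],W[...,2];print(n)
    cv2.imwrite(f"pics/{n}1.png",c["image"][:,:,::-1])
    m=(x>.46)&(x<.56)&(abs(y+.18)<.18)&(z>.122)&(z<.137);P=W[m]
    for a in(-.34,-.26,-.14,-.04):
        q=P[(P[:,1]>a)&(P[:,1]<a+.04)];print(a,len(q),np.percentile(q[:,0],[3,50,97]) if len(q) else"")
    print("y",np.percentile(P[:,1],[1,99]))
    for d in masks_of(c,"jar_a"):
        print(round(d["conf"],2),[int(v) for v in d["rect"][:2]],topdisc(W,d["mask"]),np.median(c["image"][d["mask"]],0))
E
```

```text
[ 0.46808867 -0.18034172  0.34446432] [ 0.34126754 -0.77054654  0.17512516]
top
-0.34 71 [0.49563926 0.50278855 0.51149691]
-0.26 26 [0.49524098 0.50111059 0.5107553 ]
-0.14 69 [0.49570309 0.50392254 0.51203905]
-0.04 58 [0.49633219 0.50519029 0.51352842]
y [-0.34553687 -0.01040619]
0.94 [144, 240] (array([420.6, 376.2,  98.4,  58.1,  59.2]), 265) [114. 112. 110.]
0.67 [211, 266] (array([312.9, 151.6,  54.7,  57.2,  59.6]), 230) [186. 124.  25.]
0.65 [244, 242] (array([407.3,  41.4,  54.3,  45.8,  54.6]), 178) [ 46. 149.  66.]
0.6 [186, 236] (array([424.5, 235.9,  69.3,  56.7,  58.3]), 238) [115. 113. 112.]
0.51 [213, 232] (array([434.8, 142.8,  54.1,  58.4,  57.8]), 233) [116. 114. 112.]
0.38 [205, 184] (array([590. , 160.2,  89.6,  80.3,  80.6]), 421) [32. 30. 29.]
side
-0.34 77 [0.49756617 0.50475912 0.51427671]
-0.26 69 [0.49755953 0.50575582 0.51440959]
-0.14 51 [0.49757513 0.50536521 0.51536676]
-0.04 37 [0.49855757 0.50567495 0.51441027]
y [-0.34922984 -0.01652258]
0.71 [240, 156] (array([422.4, 371.9,  95.6,  66.2,  59.6]), 127) [109. 103.  95.]
0.61 [217, 192] (array([314.3, 148.6,  52. ,  62.5,  61.6]), 169) [128.  79.  21.]
0.58 [248, 209] (array([404.4,  36.8,  51.5,  64.4,  64. ]), 198) [52. 89. 46.]
```

Emit:
play_rows(
  plan=[
    [85, [0.9, -0.12, 0.05], 0],
    [85, [0.9, -0.12, 0.05], 0],
    [85, [0.9, -0.12, 0.05], 0],
    [85, [0.9, -0.12, 0.05], 0],
    [85, [0.9, -0.12, 0.05], 0],
    [85, [0.9, -0.12, 0.05], 0],
    [85, [0.9, -0.12, 0.05], 0],
    [85, [0.9, -0.12, 0.05], 0],
    [85, [0.9, -0.12, 0.05], 0],
    [85, [0.9, -0.12, 0.05], 0],
  ],
)

```text
time_s: 9.65
eef_pos: [0.417, 0.1813, 0.3143]
eef_rot: [-0.0, 0.707, 0.707, -0.001]
wrist_force: [-0.6, -1.1, -0.5]
opening: 0.996
grasp_force: 0.0
```

Emit:
play_rows(
  plan=[
    [85, [0.4, 0, 0.02], 0],
    [85, [0.4, 0, 0.02], 0],
    [85, [0.4, 0, 0.02], 0],
    [85, [0.4, 0, 0.02], 0],
    [85, [0.4, 0, 0.02], 0],
    [85, [0.4, 0, 0.02], 0],
  ],
)

```text
time_s: 10.25
eef_pos: [0.418, 0.3399, 0.3069]
eef_rot: [0.0, 0.708, 0.707, -0.001]
wrist_force: [-0.3, 0.2, 0.5]
opening: 0.994
grasp_force: 0.0
```

```bash
cat > wl.py <<'E'
from h import *
import sys
c=wrist();W=cloud(c);print(c["obs"]["eef_pos"],c["obs"]["eef_rot"]);cv2.imwrite(f"pics/{sys.argv[1]}.png",c["image"][:,:,::-1])
for d in masks_of(c,"jar_a"):
    print(round(d["conf"],2),[int(v) for v in d["rect"][:2]],topdisc(W,d["mask"],.004),np.median(c["image"][d["mask"]],0))
E
python3 wl.py w2
```

```text
[0.41804567 0.33988374 0.30692605] [ 2.17513892e-04  7.07618924e-01  7.06593940e-01 -6.43527478e-04]
0.68 [298, 295] (array([435.2, 145.6,  50.8,  61.4,  59.4]), 1230) [68. 67. 66.]
0.65 [292, 238] (array([424.9, 239.2,  65.8,  60.7,  60.7]), 1581) [69. 68. 65.]
0.6 [288, 140] (array([418.9, 379.7,  96. ,  58.8,  59.7]), 2447) [96. 94. 92.]
0.6 [213, 291] (array([313.9, 154.1,  50.8,  61.5,  57. ]), 1216) [141.  67.  14.]
0.59 [276, 348] (array([402.7,  46.1,  50.6,  51.4,  61.2]), 926) [ 25. 123.  49.]
0.31 [433, 294] (array([612.2, 184.7,  85.9,  21.8,  70.8]), 551) [37. 35. 34.]
```

View pics/w2.png

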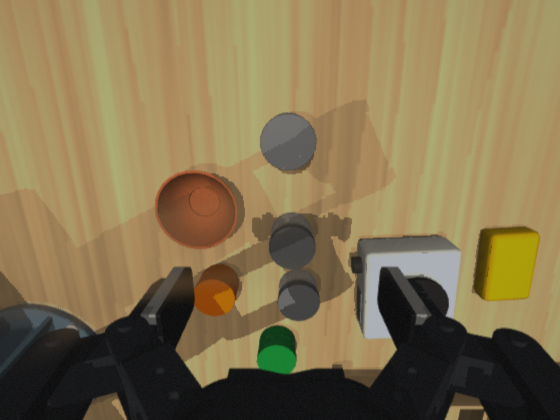

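Three grey jars match: (288,140) at 96 mm, (292,238) at 66 mm and (298,295) at 51 mm. The orange (215,295) and green (277,350) ones are look-alikes. The wrist view is already enlarged and clear, so I grasp the tallest.

Emit:
play_rows(
  plan=[
    [85, [0.09, 0.002, 0], 0],
    [85, [0.09, 0.002, 0.1], 0],
    [85, [0.09, 0.002, 0.22], 0],
    [85, [0.09, 0.002, 0.34], 0],
    [85, [0.09, 0.002, 0.46], 0],
    [85, [0.09, 0.002, 0.56], 0],
    [85, [0.09, 0.002, 0.63], 0],
    [85, [0.09, 0.002, 0.667], 0],
    [85, [0.09, 0.002, 0.667], 0],
  ],
)

```text
time_s: 11.25
eef_pos: [0.4176, 0.3759, 0.0389]
eef_rot: [-0.0, 0.708, 0.707, -0.002]
wrist_force: [0.9, -0.2, 0.4]
opening: 0.996
grasp_force: 0.0
```

Emit:
play_rows(
  plan=[
    [45, [0, 0, 0], 0],
    [45, [0, 0, 0], 0],
    [45, [0, 0, 0], 0],
    [45, [0, 0, 0], 0],
    [45, [0, 0, 0], 0],
  ],
)

```text
time_s: 11.75
eef_pos: [0.4201, 0.3785, 0.0431]
eef_rot: [0.001, 0.707, 0.707, 0.002]
wrist_force: [-0.2, -1.9, 6.2]
opening: 0.705
grasp_force: 62.9
```

Emit:
play_rows(
  plan=[
    [45, [0, 0, -0.05], 0],
    [45, [0, 0, -0.15], 0],
    [45, [0, 0, -0.25], 0],
    [45, [0, 0, -0.35], 0],
    [45, [0, 0, -0.375], 0],
    [45, [0, 0, -0.375], 0],
  ],
)

```text
time_s: 12.35
eef_pos: [0.4194, 0.3784, 0.193]
eef_rot: [0.001, 0.707, 0.707, 0.003]
wrist_force: [0.3, 0.2, -3.2]
opening: 0.701
grasp_force: 65.6
```

Emit:
play_rows(
  plan=[
    [45, [-0.06, 0.045, 0], 0],
    [45, [-0.14, 0.11, 0], 0],
    [45, [-0.22, 0.17, 0], 0],
    [45, [-0.3, 0.235, 0], 0],
    [45, [-0.38, 0.3, 0], 0],
    [45, [-0.46, 0.36, 0], 0],
    [45, [-0.52, 0.41, 0], 0],
    [45, [-0.542, 0.426, 0], 0],
    [45, [-0.542, 0.426, 0], 0],
    [45, [-0.542, 0.426, 0], 0],
  ],
)

```text
time_s: 13.35
eef_pos: [0.5872, 0.1615, 0.1888]
eef_rot: [-0.001, 0.707, 0.707, -0.001]
wrist_force: [0.1, 0.6, -2.3]
opening: 0.7
grasp_force: 65.7
```

```bash
python3 wl.py w3; python3 - <<'E'
from h import *
o=get_obs();print(o["eef_pos"],o["wrist_force"])
for n in("side","top"):
    c=camera(n);W=cloud(c)
    if n=="side":cv2.imwrite("pics/s3.png",cv2.resize(c["image"][130:240,200:400,::-1],None,fx=4,fy=4,interpolation=cv2.INTER_CUBIC))
    for d in masks_of(c,"mixer_pad")[:2]: print(n,d["conf"],topdisc(W,d["mask"]))
    for d in masks_of(c,"jar_a"):print(n,round(d["conf"],2),[int(v) for v in d["rect"][:2]],topdisc(W,d["mask"]),np.median(c["image"][d["mask"]],0))
E
```

```text
[0.58720953 0.16148596 0.18875184] [-0.00131098  0.70702996  0.70718161 -0.00104148]
0.91 [284, 282] (array([586.6, 169.8, 241.4,  47.4,  59.6]), 16249) [69. 67. 65.]
0.87 [26, 197] (array([332.3, 150.6,  50.5,  57.4,  23. ]), 1163) [100.  49.  10.]
0.86 [99, 105] (array([425.8, 238.4,  65.9,  61.3,  60.9]), 4933) [123. 121. 119.]
0.7 [131, 207] (array([436. , 145.7,  50.8,  60.7,  59.5]), 3249) [112. 108. 104.]
0.62 [115, 294] (array([402. ,  47.3,  50.7,  61.4,  48.7]), 1793) [66. 97. 49.]
[0.58743212 0.16212009 0.18969865] [-0.58106777  0.04523999 -2.29385349]
side 0.82 (array([593.4, 159.2,  87.3,  83.7,  86.6]), 270)
side 0.23 (array([428.8, 117.6,  52.4, 119.3,  57.3]), 161)
side 0.92 [248, 209] (array([404.9,  35.9,  51.4,  65.3,  60.1]), 195) [43. 73. 35.]
side 0.87 [216, 192] (array([313.6, 146.8,  52.1,  60.3,  61.1]), 157) [120.   66.5  18. ]
side 0.8 [255, 192] (array([438.9, 142.7,  52.4,  69. ,  56.5]), 160) [93. 88. 85.]
side 0.7 [249, 175] (array([428. , 231.2,  66.7,  61.8,  59.4]), 147) [104.  97.  90.]
side 0.64 [297, 140] (array([592.6, 157.5, 241.9,  64.5,  51.5]), 144) [101.  92.  85.]
top 0.63 (array([589.6, 135.3,  85.4,  31.3,  76.1]), 134)
top 0.42 (array([588. , 133.6,  89.8,  21.8,  66. ]), 84)
top 0.73 [215, 266] (array([313.2, 140.6,  54.4,  59.4,  36.3]), 155) [186. 105.  18.]
top 0.57 [246, 241] (array([402. ,  37.3,  54.6,  57.5,  56.8]), 214) [26. 91. 39.]
top 0.56 [214, 231] (array([434.9, 139.3,  54.2,  57.9,  51.3]), 211) [99. 97. 96.]
top 0.54 [211, 179] (array([577.1, 133.3, 218.2,   0.8,   7.9]), 4) [57. 53. 50.]
```

View pics/s3.png

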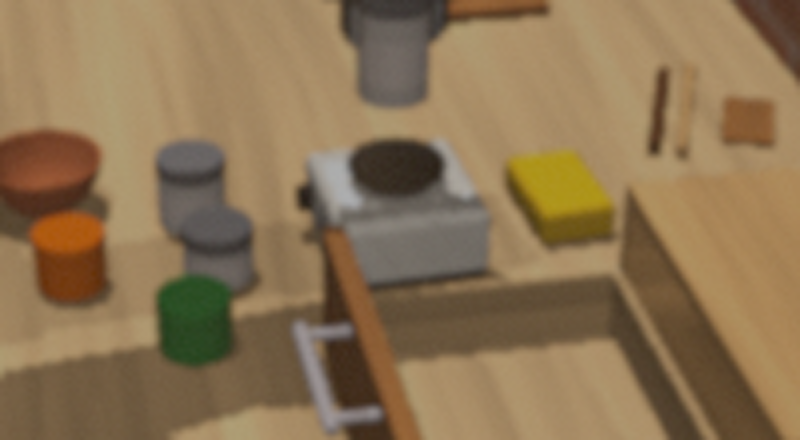

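Emit:
play_rows(
  plan=[
    [45, [0, 0, 0.05], 0],
    [45, [0, 0, 0.1], 0],
    [45, [0, 0, 0.14], 0],
    [45, [0, 0, 0.16], 0],
    [45, [0, 0, 0.17], 0],
    [45, [0, 0, 0.175], 0],
    [45, [0, 0, 0.18], 0],
    [45, [0, 0, 0.18], 0],
  ],
)

```text
time_s: 14.55
eef_pos: [0.5888, 0.1609, 0.12]
eef_rot: [0.0, 0.707, 0.707, 0.0]
wrist_force: [-5.1, -0.4, 6.9]
opening: 0.702
grasp_force: 65.5
```

Emit:
play_rows(
  plan=[
    [45, [0, 0, 0.003], 0],
    [45, [0, 0, 0.005], 0],
    [45, [0, 0, 0.008], 0],
    [45, [0, 0, 0.01], 0],
    [45, [0, 0, 0.01], 0],
    [45, [0, 0, 0.01], 0],
  ],
)

```text
time_s: 15.15
eef_pos: [0.5892, 0.161, 0.1179]
eef_rot: [0.0, 0.707, 0.707, 0.0]
wrist_force: [-9.0, -1.0, 15.3]
opening: 0.703
grasp_force: 65.5
```

Emit:
play_rows(
  plan=[
    [45, [0, 0, 0.005], 0],
    [45, [0, 0, 0.01], 0],
    [45, [0, 0, 0.01], 0],
    [45, [0, 0, 0.01], 0],
    [45, [0, 0, 0.01], 0],
    [45, [0, 0, 0.01], 0],
    [45, [0, 0, 0.01], 0],
    [45, [0, 0, 0.01], 0],
    [45, [0, 0, 0.01], 0],
    [45, [0, 0, 0.01], 0],
  ],
)

```text
time_s: 16.15
eef_pos: [0.5896, 0.1612, 0.1176]
eef_rot: [0.001, 0.707, 0.707, 0.001]
wrist_force: [-18.3, -4.1, 38.7]
opening: 0.699
grasp_force: 66.9
```

Emit:
play_rows(
  plan=[
    [45, [0, 0, 0], 0],
    [45, [0, 0, 0], 0],
    [45, [0, 0, 0], 0],
    [45, [0, 0, 0], 0],
    [45, [0, 0, 0], 0],
    [45, [0, 0, 0], 0],
    [45, [0, 0, 0], 0],
    [45, [0, 0, 0], 0],
  ],
)

```text
time_s: 16.95
eef_pos: [0.5896, 0.1612, 0.1176]
eef_rot: [0.001, 0.707, 0.707, 0.001]
wrist_force: [-20.2, -2.1, 37.5]
opening: 0.706
grasp_force: 66.9
```

```bash
python3 - <<'E'
from h import *
print(get_obs()["eef_pos"])
c=camera("side");W=cloud(c);cv2.imwrite("pics/s4.png",cv2.resize(c["image"][130:240,200:400,::-1],None,fx=4,fy=4,interpolation=cv2.INTER_CUBIC))
x,y,z=W[...,0],W[...,1],W[...,2]
m=(np.hypot(x-.593,y-.159)<.041)&(z<.10)&(z>.07);print(m.sum(),np.percentile(z[m],[10,50,75,90,97]))
E
```

```text
[0.58957822 0.16116359 0.11761093]
206 [0.07281365 0.07845578 0.08867919 0.09568806 0.09847804]
```

View pics/s4.png

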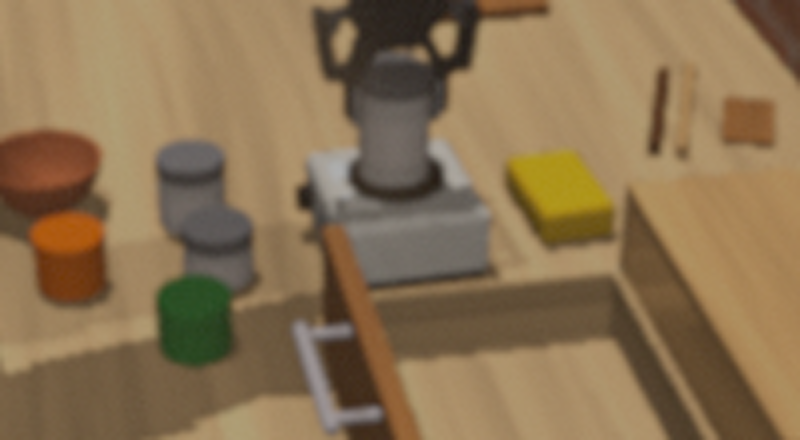

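Emit:
play_rows(
  plan=[
    [45, [0, 0, -0.02], 0],
    [45, [0, 0, -0.08], 0],
    [45, [0, 0, -0.16], 0],
    [45, [0, 0, -0.22], 0],
    [45, [0, 0, -0.25], 0],
    [45, [0, 0, -0.25], 0],
  ],
)

```text
time_s: 17.6
eef_pos: [0.5903, 0.161, 0.213]
eef_rot: [0.002, 0.707, 0.707, 0.002]
wrist_force: [0.1, -0.3, -2.0]
opening: 0.7
grasp_force: 65.8
```

Emit:
play_rows(
  plan=[
    [45, [-0.08, 0.06, 0], 0],
    [45, [-0.19, 0.06, 0], 0],
    [45, [-0.3, 0.06, 0], 0],
    [45, [-0.41, 0.06, 0], 0],
    [45, [-0.52, 0.06, 0], 0],
    [45, [-0.63, 0.06, 0], 0],
    [45, [-0.74, 0.06, 0], 0],
    [45, [-0.85, 0.06, 0], 0],
    [45, [-0.94, 0.06, 0], 0],
    [45, [-1, 0.06, 0], 0],
  ],
)

```text
time_s: 18.6
eef_pos: [0.6116, -0.2418, 0.2081]
eef_rot: [-0.001, 0.708, 0.706, -0.001]
wrist_force: [-0.4, 0.7, -2.4]
opening: 0.702
grasp_force: 66.3
```

Emit:
play_rows(
  plan=[
    [45, [-0.06, 0, 0], 0],
    [45, [-0.06, 0, 0], 0],
    [45, [-0.06, 0, 0.1], 0],
    [45, [-0.06, 0, 0.2], 0],
    [45, [-0.06, 0, 0.27], 0],
    [45, [-0.06, 0, 0.31], 0],
    [45, [-0.06, 0, 0.335], 0],
    [45, [-0.06, 0, 0.345], 0],
    [45, [-0.06, 0, 0.35], 0],
    [45, [-0.06, 0, 0.35], 0],
  ],
)

```text
time_s: 19.6
eef_pos: [0.6136, -0.2636, 0.0718]
eef_rot: [0.001, 0.707, 0.707, 0.0]
wrist_force: [-0.5, 0.5, -2.1]
opening: 0.701
grasp_force: 66.3
```

Emit:
play_rows(
  plan=[
    [45, [0, 0, 0.005], 0],
    [45, [0, 0, 0.01], 0],
    [45, [0, 0, 0.015], 0],
    [45, [0, 0, 0.02], 0],
    [45, [0, 0, 0.022], 0],
    [45, [0, 0, 0.022], 0],
  ],
)

```text
time_s: 20.2
eef_pos: [0.6134, -0.2636, 0.0631]
eef_rot: [0.001, 0.707, 0.707, 0.0]
wrist_force: [-0.8, 2.1, 4.8]
opening: 0.702
grasp_force: 66.2
```

Emit:
play_rows(
  plan=[
    [80, [0, 0, 0], 0],
    [80, [0, 0, 0], 0],
    [80, [0, 0, 0], 0],
    [80, [0, 0, -0.05], 0],
    [80, [0, 0, -0.15], 0],
    [80, [0, 0, -0.27], 0],
    [80, [0, 0, -0.39], 0],
    [80, [0, 0, -0.5], 0],
    [80, [0, 0, -0.58], 0],
    [80, [0, 0, -0.58], 0],
  ],
)

```text
time_s: 21.2
eef_pos: [0.615, -0.2646, 0.3009]
eef_rot: [0.006, 0.707, 0.707, 0.001]
wrist_force: [-0.0, -0.7, 0.4]
opening: 0.937
grasp_force: 0.0
```

Emit:
play_rows(
  plan=[
    [85, [1, -0.45, 0], 0],
    [85, [1, -0.45, 0], 0],
    [85, [1, -0.45, 0], 0],
    [85, [1, -0.45, 0], 0],
    [85, [1, -0.45, 0], 0],
    [85, [1, -0.45, 0], 0],
    [85, [1, -0.45, 0], 0],
    [85, [1, -0.45, 0], 0],
    [85, [1, -0.45, 0], 0],
    [85, [1, -0.45, 0], 0],
  ],
)

```text
time_s: 22.2
eef_pos: [0.4303, 0.1404, 0.293]
eef_rot: [-0.001, 0.705, 0.709, 0.0]
wrist_force: [-0.1, -0.2, -0.4]
opening: 0.999
grasp_force: 0.0
```

Emit:
play_rows(
  plan=[
    [85, [0.16, 0, 0], 0],
    [85, [0.16, 0, 0], 0],
    [85, [0.16, 0, 0], 0],
    [85, [0.16, 0, 0], 0],
  ],
)

```text
time_s: 22.6
eef_pos: [0.4327, 0.2, 0.293]
eef_rot: [-0.0, 0.707, 0.707, -0.001]
wrist_force: [0.4, 0.6, -0.6]
opening: 0.994
grasp_force: 0.0
```

```bash
python3 wl.py w5; python3 - <<'E'
from h import *
for n in("side","top"):
    c=camera(n);W=cloud(c);cv2.imwrite(f"pics/{n}5.png",cv2.resize(c["image"][130:350,130:430,::-1],None,fx=2.6,fy=2.6,interpolation=cv2.INTER_CUBIC))
    for d in masks_of(c,"jar_a"):print(n,round(d["conf"],2),[int(v) for v in d["rect"][:2]],topdisc(W,d["mask"]),np.median(c["image"][d["mask"]],0))
E
```

```text
[0.4327483  0.20003279 0.29296351] [-5.74966865e-05  7.06963219e-01  7.07249940e-01 -7.24860274e-04]
0.85 [192, 205] (array([313.1, 154.1,  51. ,  60.7,  60.6]), 1769) [186. 104.  31.]
0.78 [282, 139] (array([425.2, 238.6,  66.1,  59.3,  59.5]), 2255) [111. 109. 105.]
0.75 [265, 279] (array([401.4,  41.2,  50.8,  60.8,  60. ]), 1394) [ 46. 139.  56.]
0.67 [287, 209] (array([435.9, 146.1,  50.9,  58.7,  60. ]), 1694) [104. 100.  94.]
side 0.89 [253, 192] (array([438.3, 138.3,  51.5,  67.5,  56.7]), 170) [93. 86. 80.]
side 0.83 [337, 246] (array([ 613.7, -264.9,  116.2,   60.5,   62.6]), 283) [103.  97.  91.]
side 0.76 [248, 175] (array([428.1, 233.4,  66.9,  59.8,  65.4]), 144) [99.5 92.  87. ]
side 0.69 [249, 211] (array([404.8,  36.8,  51.5,  66.5,  59.8]), 194) [48. 76. 42.]
top 0.86 [332, 177] (array([ 611.2, -262.7,  119.2,   58.9,   57.3]), 233) [105. 104. 103.]
top 0.8 [212, 268] (array([312.1, 150.7,  54.3,  57.2,  57.9]), 237) [179. 101.  17.]
top 0.67 [212, 232] (array([434.6, 142.5,  53.8,  58.3,  59.3]), 231) [94.  89.5 83.5]
top 0.61 [246, 242] (array([402.4,  38.5,  54.4,  57.5,  57.6]), 231) [ 44. 143.  63.]
```

View pics/side5.png

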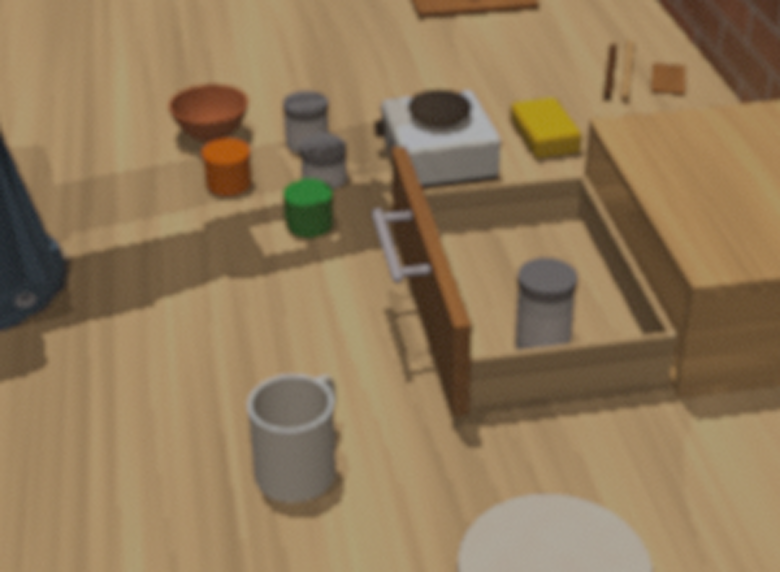

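Emit:
play_rows(
  plan=[
    [85, [0.09, -0.019, 0], 0],
    [85, [0.09, -0.019, 0.1], 0],
    [85, [0.09, -0.019, 0.22], 0],
    [85, [0.09, -0.019, 0.34], 0],
    [85, [0.09, -0.019, 0.46], 0],
    [85, [0.09, -0.019, 0.56], 0],
    [85, [0.09, -0.019, 0.64], 0],
    [85, [0.09, -0.019, 0.675], 0],
    [85, [0.09, -0.019, 0.675], 0],
  ],
)

```text
time_s: 23.8
eef_pos: [0.4232, 0.2358, 0.0214]
eef_rot: [-0.001, 0.707, 0.707, -0.002]
wrist_force: [-0.0, 0.2, 0.6]
opening: 0.995
grasp_force: 0.0
```

Emit:
play_rows(
  plan=[
    [45, [0, 0, 0], 0],
    [45, [0, 0, 0], 0],
    [45, [0, 0, 0], 0],
    [45, [0, 0, 0], 0],
    [45, [0, 0, 0], 0],
  ],
)

```text
time_s: 24.3
eef_pos: [0.4264, 0.2371, 0.0253]
eef_rot: [0.001, 0.707, 0.707, 0.001]
wrist_force: [-1.1, -0.9, 6.8]
opening: 0.713
grasp_force: 65.3
```

Emit:
play_rows(
  plan=[
    [45, [0, 0, -0.05], 0],
    [45, [0, 0, -0.15], 0],
    [45, [0, 0, -0.25], 0],
    [45, [0, 0, -0.35], 0],
    [45, [0, 0, -0.39], 0],
    [45, [0, 0, -0.39], 0],
  ],
)

```text
time_s: 24.9
eef_pos: [0.4271, 0.2375, 0.1832]
eef_rot: [0.002, 0.707, 0.707, 0.003]
wrist_force: [0.8, 0.4, -2.9]
opening: 0.711
grasp_force: 66.0
```

Emit:
play_rows(
  plan=[
    [45, [-0.03, 0.06, 0], 0],
    [45, [-0.07, 0.15, 0], 0],
    [45, [-0.11, 0.24, 0], 0],
    [45, [-0.15, 0.33, 0], 0],
    [45, [-0.19, 0.4, 0], 0],
    [45, [-0.192, 0.411, 0], 0],
    [45, [-0.192, 0.411, 0], 0],
    [45, [-0.192, 0.411, 0], 0],
  ],
)

```text
time_s: 25.7
eef_pos: [0.5879, 0.1604, 0.1781]
eef_rot: [-0.001, 0.707, 0.707, -0.001]
wrist_force: [-0.6, 0.4, -2.2]
opening: 0.712
grasp_force: 66.2
```

Emit:
play_rows(
  plan=[
    [45, [0, 0, 0.05], 0],
    [45, [0, 0, 0.1], 0],
    [45, [0, 0, 0.14], 0],
    [45, [0, 0, 0.16], 0],
    [45, [0, 0, 0.17], 0],
    [45, [0, 0, 0.18], 0],
    [45, [0, 0, 0.185], 0],
    [45, [0, 0, 0.19], 0],
    [45, [0, 0, 0.19], 0],
  ],
)

```text
time_s: 26.6
eef_pos: [0.5899, 0.1603, 0.1049]
eef_rot: [0.0, 0.707, 0.707, 0.001]
wrist_force: [-5.0, 1.8, 5.8]
opening: 0.707
grasp_force: 66.6
```

Emit:
play_rows(
  plan=[
    [45, [0, 0, 0.004], 0],
    [45, [0, 0, 0.008], 0],
    [45, [0, 0, 0.012], 0],
    [45, [0, 0, 0.016], 0],
    [45, [0, 0, 0.019], 0],
    [45, [0, 0, 0.019], 0],
    [45, [0, 0, 0.019], 0],
  ],
)

```text
time_s: 27.3
eef_pos: [0.5902, 0.1604, 0.1002]
eef_rot: [0.001, 0.707, 0.707, 0.001]
wrist_force: [-12.6, 0.0, 22.0]
opening: 0.711
grasp_force: 68.2
```

Emit:
play_rows(
  plan=[
    [45, [0, 0, 0.002], 0],
    [45, [0, 0, 0.005], 0],
    [45, [0, 0, 0.005], 0],
    [45, [0, 0, 0.005], 0],
    [45, [0, 0, 0.005], 0],
    [45, [0, 0, 0.005], 0],
    [45, [0, 0, 0.005], 0],
    [45, [0, 0, 0.005], 0],
    [45, [0, 0, 0.005], 0],
    [45, [0, 0, 0.005], 0],
  ],
)

```text
time_s: 28.3
eef_pos: [0.5903, 0.1604, 0.1001]
eef_rot: [0.001, 0.707, 0.707, 0.001]
wrist_force: [-18.3, -2.1, 35.5]
opening: 0.713
grasp_force: 69.1
```

Emit:
play_rows(
  plan=[
    [45, [0, 0, 0], 0],
    [45, [0, 0, 0], 0],
    [45, [0, 0, 0], 0],
    [45, [0, 0, 0], 0],
    [45, [0, 0, 0], 0],
    [45, [0, 0, 0], 0],
    [45, [0, 0, 0], 0],
  ],
)

```text
time_s: 29.0
eef_pos: [0.5903, 0.1604, 0.1001]
eef_rot: [0.001, 0.707, 0.707, 0.001]
wrist_force: [-17.7, -1.5, 34.7]
opening: 0.71
grasp_force: 69.1
```

Emit:
play_rows(
  plan=[
    [45, [0, 0, -0.02], 0],
    [45, [0, 0, -0.08], 0],
    [45, [0, 0, -0.16], 0],
    [45, [0, 0, -0.22], 0],
    [45, [0, 0, -0.25], 0],
    [45, [0, 0, -0.25], 0],
  ],
)

```text
time_s: 29.6
eef_pos: [0.5911, 0.1601, 0.1964]
eef_rot: [0.002, 0.707, 0.707, 0.002]
wrist_force: [-0.4, 0.2, -2.8]
opening: 0.711
grasp_force: 66.2
```

Emit:
play_rows(
  plan=[
    [45, [-0.08, 0.06, 0], 0],
    [45, [-0.19, 0.06, 0], 0],
    [45, [-0.3, 0.06, 0], 0],
    [45, [-0.41, 0.06, 0], 0],
    [45, [-0.52, 0.06, 0], 0],
    [45, [-0.63, 0.06, 0], 0],
    [45, [-0.73, 0.06, 0], 0],
    [45, [-0.81, 0.06, 0], 0],
    [45, [-0.84, 0.06, 0], 0],
    [45, [-0.84, 0.06, 0], 0],
  ],
)

```text
time_s: 30.6
eef_pos: [0.6127, -0.1774, 0.1922]
eef_rot: [-0.001, 0.708, 0.706, -0.0]
wrist_force: [0.3, 0.9, -2.0]
opening: 0.707
grasp_force: 66.5
```

Emit:
play_rows(
  plan=[
    [45, [0, 0, 0.05], 0],
    [45, [0, 0, 0.12], 0],
    [45, [0, 0, 0.2], 0],
    [45, [0, 0, 0.27], 0],
    [45, [0, 0, 0.31], 0],
    [45, [0, 0, 0.33], 0],
    [45, [0, 0, 0.345], 0],
    [45, [0, 0, 0.35], 0],
    [45, [0, 0, 0.35], 0],
  ],
)

```text
time_s: 31.5
eef_pos: [0.6142, -0.1762, 0.055]
eef_rot: [0.001, 0.707, 0.707, 0.0]
wrist_force: [0.9, -0.4, -1.5]
opening: 0.709
grasp_force: 66.5
```

Emit:
play_rows(
  plan=[
    [45, [0, 0, 0.005], 0],
    [45, [0, 0, 0.01], 0],
    [45, [0, 0, 0.015], 0],
    [45, [0, 0, 0.02], 0],
    [45, [0, 0, 0.024], 0],
    [45, [0, 0, 0.024], 0],
  ],
)

```text
time_s: 32.1
eef_pos: [0.6143, -0.1761, 0.0454]
eef_rot: [0.001, 0.707, 0.707, 0.0]
wrist_force: [0.1, 0.6, 3.5]
opening: 0.708
grasp_force: 66.7
```

Emit:
play_rows(
  plan=[
    [80, [0, 0, 0], 0],
    [80, [0, 0, 0], 0],
    [80, [0, 0, 0], 0],
    [80, [0, 0, -0.05], 0],
    [80, [0, 0, -0.15], 0],
    [80, [0, 0, -0.27], 0],
    [80, [0, 0, -0.39], 0],
    [80, [0, 0, -0.5], 0],
    [80, [0, 0, -0.61], 0],
    [80, [0, 0, -0.61], 0],
  ],
)

```text
time_s: 33.1
eef_pos: [0.6166, -0.1775, 0.2973]
eef_rot: [0.007, 0.707, 0.707, 0.002]
wrist_force: [0.8, 0.3, 0.1]
opening: 0.938
grasp_force: 0.0
```

Emit:
play_rows(
  plan=[
    [85, [0.7, -0.45, 0], 0],
    [85, [0.7, -0.45, 0], 0],
    [85, [0.7, -0.45, 0], 0],
    [85, [0.7, -0.45, 0], 0],
    [85, [0.7, -0.45, 0], 0],
    [85, [0.7, -0.45, 0], 0],
    [85, [0.7, -0.45, 0], 0],
    [85, [0.7, -0.45, 0], 0],
    [85, [0.7, -0.45, 0], 0],
  ],
)

```text
time_s: 34.0
eef_pos: [0.4334, 0.1043, 0.2885]
eef_rot: [0.0, 0.706, 0.708, 0.0]
wrist_force: [-0.5, -0.1, 0.3]
opening: 0.998
grasp_force: 0.0
```

```bash
cat > all.py <<'E'
from h import *
for n in("side","top"):
    c=camera(n);W=cloud(c);cv2.imwrite(f"pics/{n}{sys.argv[1]}.png" if 0 else f"pics/{n}_{get_obs()['time_s']:.1f}.png",cv2.resize(c["image"][130:350,130:430,::-1],None,fx=2.6,fy=2.6,interpolation=cv2.INTER_CUBIC))
    for d in masks_of(c,"jar_a"):print(n,round(d["conf"],2),[int(v) for v in d["rect"][:2]],topdisc(W,d["mask"]),np.median(c["image"][d["mask"]],0))
E
python3 wl.py w7; python3 all.py
```

```text
[0.43343579 0.10427746 0.28845929] [4.19196142e-04 7.06441720e-01 7.07771088e-01 7.97598266e-05]
0.95 [262, 218] (array([402.1,  40.7,  50.9,  59.8,  61. ]), 1726) [ 65. 100.  51.]
0.92 [288, 136] (array([435. , 145. ,  51.1,  60.7,  60.1]), 2191) [118. 115. 113.]
0.7 [436, 123] (array([590.3, 162.7,  86. ,  82.7,  82. ]), 5072) [40. 38. 37.]
0.67 [389, 349] (array([ 586.1, -163.5,   51.7,   26.1,    3.9]), 47) [84. 80. 74.]
0.67 [185, 130] (array([313.3, 153.8,  51.1,  60.5,  60.1]), 2236) [188. 100.  10.]
side 0.85 [339, 246] (array([ 616.5, -266.6,  116.4,   59.9,   57.4]), 267) [104.  98.  92.]
side 0.82 [218, 192] (array([315.6, 145.5,  52.1,  58.2,  70.4]), 166) [126.5  69.   20. ]
side 0.72 [333, 234] (array([ 600. , -195.5,   87.6,  112.4,   58.1]), 204) [104.  99.  97.]
side 0.64 [250, 208] (array([404.7,  36.4,  51.7,  61.7,  61.2]), 191) [46. 75. 37.]
side 0.51 [253, 190] (array([436.5, 113.2,  52.1, 126.3,  56.4]), 158) [101.  96.  88.]
top 0.75 [333, 178] (array([ 612.8, -261.9,  119.4,   58.9,   56.5]), 237) [104. 102. 101.]
top 0.69 [244, 240] (array([402.5,  38.5,  54.5,  58.6,  57.3]), 229) [ 34. 101.  47.]
top 0.55 [308, 178] (array([ 611. , -176.5,   89.5,   57.4,   59.6]), 225) [105. 103. 102.]
```

View pics/w7.png

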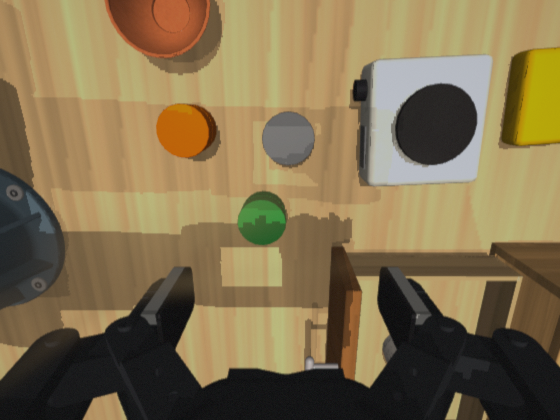

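The grey jar at (288,137) is jar_d. The orange one (186,130) and the green one (262,218) are left alone. Jars a and c stand upright in the drawer.

Emit:
play_rows(
  plan=[
    [85, [0.097, 0.004, 0], 0],
    [85, [0.097, 0.004, 0.1], 0],
    [85, [0.097, 0.004, 0.22], 0],
    [85, [0.097, 0.004, 0.34], 0],
    [85, [0.097, 0.004, 0.46], 0],
    [85, [0.097, 0.004, 0.56], 0],
    [85, [0.097, 0.004, 0.65], 0],
    [85, [0.097, 0.004, 0.688], 0],
    [85, [0.097, 0.004, 0.688], 0],
  ],
)

```text
time_s: 35.2
eef_pos: [0.433, 0.142, 0.0107]
eef_rot: [-0.002, 0.708, 0.707, -0.002]
wrist_force: [0.5, -0.6, -1.3]
opening: 0.997
grasp_force: 0.0
```

Emit:
play_rows(
  plan=[
    [45, [0, 0, 0], 0],
    [45, [0, 0, 0], 0],
    [45, [0, 0, 0], 0],
    [45, [0, 0, 0], 0],
    [45, [0, 0, 0], 0],
  ],
)

```text
time_s: 35.7
eef_pos: [0.4367, 0.1428, 0.0149]
eef_rot: [0.001, 0.707, 0.707, 0.001]
wrist_force: [-0.0, -0.2, 7.4]
opening: 0.706
grasp_force: 65.4
```

Emit:
play_rows(
  plan=[
    [45, [0, 0, -0.05], 0],
    [45, [0, 0, -0.15], 0],
    [45, [0, 0, -0.25], 0],
    [45, [0, 0, -0.35], 0],
    [45, [0, 0, -0.39], 0],
    [45, [0, 0, -0.39], 0],
  ],
)

```text
time_s: 36.3
eef_pos: [0.4373, 0.143, 0.1727]
eef_rot: [0.002, 0.707, 0.707, 0.003]
wrist_force: [-0.9, 0.2, -1.9]
opening: 0.714
grasp_force: 65.4
```

Emit:
play_rows(
  plan=[
    [45, [0.01, 0.06, 0], 0],
    [45, [0.02, 0.15, 0], 0],
    [45, [0.03, 0.24, 0], 0],
    [45, [0.041, 0.32, 0], 0],
    [45, [0.041, 0.37, 0], 0],
    [45, [0.041, 0.388, 0], 0],
    [45, [0.041, 0.388, 0], 0],
    [45, [0.041, 0.388, 0], 0],
  ],
)

```text
time_s: 37.1
eef_pos: [0.5888, 0.1592, 0.1681]
eef_rot: [-0.001, 0.707, 0.707, -0.001]
wrist_force: [0.0, -0.2, -1.6]
opening: 0.71
grasp_force: 65.5
```

Emit:
play_rows(
  plan=[
    [45, [0, 0, 0.05], 0],
    [45, [0, 0, 0.1], 0],
    [45, [0, 0, 0.14], 0],
    [45, [0, 0, 0.16], 0],
    [45, [0, 0, 0.17], 0],
    [45, [0, 0, 0.18], 0],
    [45, [0, 0, 0.185], 0],
    [45, [0, 0, 0.19], 0],
    [45, [0, 0, 0.19], 0],
  ],
)

```text
time_s: 38.0
eef_pos: [0.5905, 0.1593, 0.0946]
eef_rot: [0.0, 0.707, 0.707, 0.0]
wrist_force: [-5.1, -0.4, 6.4]
opening: 0.705
grasp_force: 65.9
```

Emit:
play_rows(
  plan=[
    [45, [0, 0, 0.004], 0],
    [45, [0, 0, 0.008], 0],
    [45, [0, 0, 0.012], 0],
    [45, [0, 0, 0.016], 0],
    [45, [0, 0, 0.019], 0],
    [45, [0, 0, 0.022], 0],
    [45, [0, 0, 0.022], 0],
  ],
)

```text
time_s: 38.7
eef_pos: [0.591, 0.1594, 0.0897]
eef_rot: [0.001, 0.707, 0.707, 0.0]
wrist_force: [-15.4, -2.9, 30.2]
opening: 0.708
grasp_force: 68.3
```

Emit:
play_rows(
  plan=[
    [45, [0, 0, 0.002], 0],
    [45, [0, 0, 0.002], 0],
    [45, [0, 0, 0.002], 0],
    [45, [0, 0, 0.002], 0],
    [45, [0, 0, 0.002], 0],
    [45, [0, 0, 0.002], 0],
    [45, [0, 0, 0.002], 0],
    [45, [0, 0, 0.002], 0],
    [45, [0, 0, 0.002], 0],
    [45, [0, 0, 0.002], 0],
  ],
)

```text
time_s: 39.7
eef_pos: [0.591, 0.1594, 0.0897]
eef_rot: [0.001, 0.707, 0.707, 0.0]
wrist_force: [-17.6, -3.4, 35.1]
opening: 0.71
grasp_force: 68.7
```

Emit:
play_rows(
  plan=[
    [45, [0, 0, 0], 0],
    [45, [0, 0, 0], 0],
    [45, [0, 0, 0], 0],
    [45, [0, 0, 0], 0],
    [45, [0, 0, 0], 0],
    [45, [0, 0, 0], 0],
    [45, [0, 0, 0], 0],
  ],
)

```text
time_s: 40.4
eef_pos: [0.591, 0.1594, 0.0897]
eef_rot: [0.001, 0.707, 0.707, 0.0]
wrist_force: [-17.7, -2.8, 35.2]
opening: 0.706
grasp_force: 68.7
```

Emit:
play_rows(
  plan=[
    [45, [0, 0, -0.02], 0],
    [45, [0, 0, -0.08], 0],
    [45, [0, 0, -0.16], 0],
    [45, [0, 0, -0.22], 0],
    [45, [0, 0, -0.25], 0],
    [45, [0, 0, -0.25], 0],
  ],
)

```text
time_s: 41.0
eef_pos: [0.5919, 0.1594, 0.1862]
eef_rot: [0.002, 0.707, 0.707, 0.002]
wrist_force: [0.0, 0.3, -1.2]
opening: 0.709
grasp_force: 65.6
```

Emit:
play_rows(
  plan=[
    [45, [-0.08, 0.06, 0], 0],
    [45, [-0.19, 0.06, 0], 0],
    [45, [-0.3, 0.06, 0], 0],
    [45, [-0.41, 0.06, 0], 0],
    [45, [-0.52, 0.06, 0], 0],
    [45, [-0.6, 0.06, 0], 0],
    [45, [-0.618, 0.06, 0], 0],
    [45, [-0.618, 0.06, 0], 0],
    [45, [-0.618, 0.06, 0], 0],
  ],
)

```text
time_s: 41.9
eef_pos: [0.6138, -0.0869, 0.1825]
eef_rot: [-0.001, 0.707, 0.707, -0.0]
wrist_force: [0.3, 0.5, -1.3]
opening: 0.708
grasp_force: 65.7
```

Emit:
play_rows(
  plan=[
    [45, [0, 0, 0.05], 0],
    [45, [0, 0, 0.12], 0],
    [45, [0, 0, 0.2], 0],
    [45, [0, 0, 0.27], 0],
    [45, [0, 0, 0.31], 0],
    [45, [0, 0, 0.33], 0],
    [45, [0, 0, 0.345], 0],
    [45, [0, 0, 0.35], 0],
    [45, [0, 0, 0.35], 0],
  ],
)

```text
time_s: 42.8
eef_pos: [0.615, -0.0881, 0.0446]
eef_rot: [0.001, 0.707, 0.707, 0.0]
wrist_force: [0.5, -0.2, -1.4]
opening: 0.706
grasp_force: 65.7
```

Emit:
play_rows(
  plan=[
    [45, [0, 0, 0.005], 0],
    [45, [0, 0, 0.01], 0],
    [45, [0, 0, 0.015], 0],
    [45, [0, 0, 0.02], 0],
    [45, [0, 0, 0.024], 0],
    [45, [0, 0, 0.024], 0],
  ],
)

```text
time_s: 43.4
eef_pos: [0.6151, -0.0881, 0.0349]
eef_rot: [0.001, 0.707, 0.707, 0.0]
wrist_force: [0.3, 0.0, 3.0]
opening: 0.708
grasp_force: 65.9
```

Emit:
play_rows(
  plan=[
    [80, [0, 0, 0], 0],
    [80, [0, 0, 0], 0],
    [80, [0, 0, 0], 0],
    [80, [0, 0, -0.05], 0],
    [80, [0, 0, -0.15], 0],
    [80, [0, 0, -0.27], 0],
    [80, [0, 0, -0.39], 0],
    [80, [0, 0, -0.5], 0],
    [80, [0, 0, -0.61], 0],
    [80, [0, 0, -0.61], 0],
  ],
)

```text
time_s: 44.4
eef_pos: [0.6177, -0.089, 0.2865]
eef_rot: [0.006, 0.707, 0.707, 0.003]
wrist_force: [0.9, -0.7, 0.9]
opening: 0.938
grasp_force: 0.0
```

Emit:
play_rows(
  plan=[
    [30, [-0.12, -0.5, 0], 0],
    [30, [-0.12, -0.5, 0], 0],
    [30, [-0.12, -0.5, 0], 0],
    [30, [-0.12, -0.5, 0], 0],
    [30, [-0.12, -0.5, 0], 0],
    [30, [-0.12, -0.5, 0], 0],
    [30, [-0.12, -0.5, 0], 0],
  ],
)

```text
time_s: 45.1
eef_pos: [0.4151, -0.1362, 0.2783]
eef_rot: [0.001, 0.707, 0.707, 0.0]
wrist_force: [-0.2, -0.7, -0.5]
opening: 0.352
grasp_force: 0.0
```

```bash
python3 all.py; python3 - <<'E'
from h import *
c=wrist();print(c["obs"]["eef_pos"]);W=cloud(c);cv2.imwrite("pics/w8.png",c["image"][:,:,::-1])
x,y,z=W[...,0],W[...,1],W[...,2]
for n,W in(("wrist",W),("top",cloud(camera("top"))),("side",cloud(camera("side")))):
    x,y,z=W[...,0],W[...,1],W[...,2]
    m=(x>.44)&(x<.475)&(abs(y+.18)<.08)&(z>.095)&(z<.125);P=W[m];print(n,m.sum(),np.percentile(P,[3,50,97],axis=0).round(3).tolist() if m.sum() else "")
E
```

```text
side 0.86 [218, 193] (array([315.1, 149.3,  51.5,  65.5,  59.9]), 174) [127.  79.  22.]
side 0.76 [250, 209] (array([404.2,  34. ,  51.6,  56.8,  59.1]), 172) [53. 82. 43.]
side 0.71 [332, 233] (array([ 613.7, -173.4,   87.2,   60.4,   55. ]), 204) [108. 102.  98.]
side 0.57 [340, 247] (array([ 615.3, -267.5,  116.4,   59.5,   60.4]), 281) [108. 102.  96.]
side 0.53 [323, 220] (array([614.8, -89.5,  72.2,  59. ,  59.2]), 200) [108. 102.  97.]
top 0.87 [333, 176] (array([ 613.1, -263.9,  119.1,   58.3,   57.2]), 247) [106. 105. 104.]
top 0.76 [244, 241] (array([406. ,  47.4,  54.8,  32.7,  55.8]), 119) [ 44. 145.  64.]
top 0.71 [212, 267] (array([312.8, 151.4,  54.5,  56.6,  53.1]), 215) [181. 121.  24.]
top 0.66 [309, 173] (array([ 625. , -186.3,   89.3,   48.5,   23. ]), 68) [107. 106. 105.]
top 0.52 [278, 179] (array([616. , -83.6,  74.6,  52.6,  59.9]), 204) [108. 106. 105.]
[ 0.41515169 -0.13575484  0.27787243]
wrist 1068 [[0.458, -0.206, 0.113], [0.463, -0.155, 0.117], [0.471, -0.115, 0.118]]
top 5 [[0.46, -0.228, 0.109], [0.466, -0.22, 0.119], [0.474, -0.217, 0.121]]
side 127 [[0.46, -0.243, 0.111], [0.464, -0.19, 0.117], [0.473, -0.12, 0.12]]
```

View pics/w8.png

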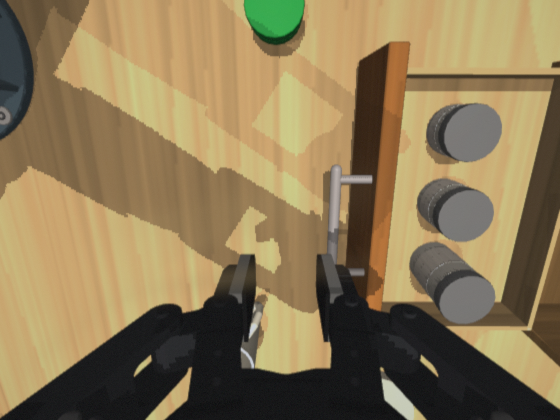

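All three jars stand upright in the drawer (470,130 / 460,212 / 455,285). The handle bar is at column 335. I pinch it and shut the drawer.

Emit:
play_rows(
  plan=[
    [30, [-0.105, 0.12, 0], 0],
    [30, [-0.105, 0.12, 0.05], 0],
    [30, [-0.105, 0.12, 0.16], 0],
    [30, [-0.105, 0.12, 0.28], 0],
    [30, [-0.105, 0.12, 0.38], 0],
    [30, [-0.105, 0.12, 0.45], 0],
    [0, [-0.105, 0.12, 0.45], 0],
    [0, [-0.105, 0.12, 0.45], 0],
    [0, [-0.105, 0.12, 0.45], 0],
    [0, [-0.105, 0.12, 0.45], 0],
  ],
)

```text
time_s: 46.45
eef_pos: [0.4616, -0.1768, 0.0965]
eef_rot: [-0.001, 0.707, 0.707, 0.0]
wrist_force: [7.3, -0.7, -29.9]
opening: 0.108
grasp_force: 58.0
```

Emit:
play_rows(
  plan=[
    [0, [0, 0.015, 0], 0],
    [0, [0, 0.045, 0], 0],
    [0, [0, 0.085, 0], 0],
    [0, [0, 0.13, 0], 0],
    [0, [0, 0.175, 0], 0],
    [0, [0, 0.22, 0], 0],
    [0, [0, 0.265, 0], 0],
    [0, [0, 0.31, 0], 0],
    [0, [0, 0.34, 0], 0],
    [0, [0, 0.35, 0], 0],
  ],
)

```text
time_s: 47.45
eef_pos: [0.6024, -0.177, 0.0965]
eef_rot: [-0.002, 0.707, 0.707, -0.0]
wrist_force: [-1.8, -0.5, -21.0]
opening: 0.103
grasp_force: 59.7
```

Emit:
play_rows(
  plan=[
    [0, [0, 0.03, 0], 0],
    [0, [0, 0.07, 0], 0],
    [0, [0, 0.11, 0], 0],
    [0, [0, 0.14, 0], 0],
    [0, [0, 0.16, 0], 0],
    [0, [0, 0.175, 0], 0],
    [0, [0, 0.185, 0], 0],
    [0, [0, 0.19, 0], 0],
    [0, [0, 0.19, 0], 0],
  ],
)

```text
time_s: 48.35
eef_pos: [0.6777, -0.1771, 0.0966]
eef_rot: [-0.001, 0.707, 0.707, -0.0]
wrist_force: [1.5, 3.8, -26.8]
opening: 0.103
grasp_force: 59.1
```

Expected shut at about x = 0.682; push on to the stop.

Emit:
play_rows(
  plan=[
    [0, [0, 0.004, 0], 0],
    [0, [0, 0.008, 0], 0],
    [0, [0, 0.012, 0], 0],
    [0, [0, 0.016, 0], 0],
    [0, [0, 0.018, 0], 0],
    [0, [0, 0.018, 0], 0],
    [0, [0, 0.018, 0], 0],
  ],
)

```text
time_s: 49.05
eef_pos: [0.6817, -0.1771, 0.0965]
eef_rot: [-0.004, 0.707, 0.707, -0.002]
wrist_force: [-13.1, 2.6, -18.3]
opening: 0.1
grasp_force: 60.0
```

Emit:
play_rows(
  plan=[
    [30, [0, 0, 0], 0],
    [30, [0, 0, 0], 0],
    [30, [0, 0, 0], 0],
    [30, [0, 0, -0.08], 0],
    [30, [0, 0, -0.18], 0],
    [30, [0, 0, -0.3], 0],
    [30, [0, 0, -0.42], 0],
    [30, [0, 0, -0.5], 0],
    [30, [0, 0, -0.5], 0],
    [30, [0, 0, -0.5], 0],
  ],
)

```text
time_s: 50.05
eef_pos: [0.6872, -0.1786, 0.3022]
eef_rot: [0.004, 0.707, 0.707, 0.002]
wrist_force: [-0.3, -0.5, -1.1]
opening: 0.351
grasp_force: 0.0
```

Emit:
play_rows(
  plan=[
    [30, [0, -0.4, 0], 0],
    [30, [0, -0.4, 0], 0],
    [30, [0, -0.4, 0], 0],
    [30, [0, -0.4, 0], 0],
    [30, [0, -0.4, 0], 0],
    [30, [0, -0.4, 0], 0],
  ],
)

```text
time_s: 50.65
eef_pos: [0.5265, -0.1783, 0.2984]
eef_rot: [0.001, 0.707, 0.707, 0.0]
wrist_force: [-0.6, -0.2, -0.2]
opening: 0.352
grasp_force: 0.0
```

```bash
python3 - <<'E'
from h import *
for n in("side","top"):
    c=camera(n);W=cloud(c);x,y,z=W[...,0],W[...,1],W[...,2]
    if n=="side":cv2.imwrite("pics/end.png",cv2.resize(c["image"][130:390,170:450,::-1],None,fx=2.3,fy=2.3,interpolation=cv2.INTER_CUBIC))
    m=(x>.6)&(x<.75)&(abs(y+.18)<.18)&(z>.122)&(z<.137);print(n,np.percentile(x[m],[3,50,97]))
    for l in("bowl","mug","sponge","bat"):
        for d in masks_of(c,l)[:1]:print(l,topdisc(W,d["mask"]))
E
```

```text
side [0.71657354 0.72573192 0.73856024]
bowl (array([292.8, 268.4,  49. , 146.4, 111.8]), 177)
mug (array([ 336.2, -381.9,   87.2,   81.9,   78.2]), 307)
sponge (array([746. , 184.7,  37.5,  70.9, 114.3]), 301)
bat (array([ 544.9, -554.3,   20.9,  171.2,  166.9]), 3460)
top [0.71490976 0.72566213 0.73579248]
bowl (array([298.9, 284.8,  49. , 106.9, 105.1]), 201)
mug (array([ 332.8, -374.7,   86.9,   86.2,   75.4]), 99)
sponge (array([741.9, 189.6,  39.1,  69.8, 106.5]), 462)
bat (array([ 543.3, -552.3,   23.2,  166.5,  168. ]), 1561)
```

View pics/end.png

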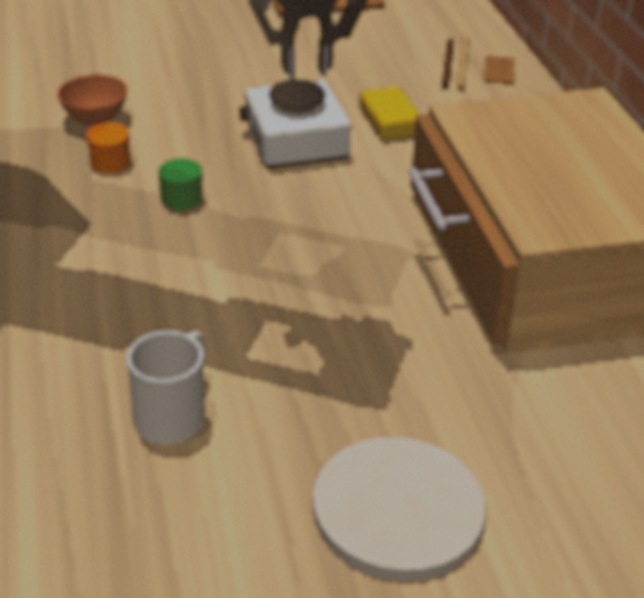

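The drawer is shut flush (panel at 415–515,115–340), no grey jars remain on the bench, and the bystanders have not moved.

```bash
python3 -c "
from bench import *
print(hand_in())"
```

```text
the job is handed in; nothing more can be done
None
```

I pressed the three jars present (a, c, then d; jar_b was absent) fully down on the mixer pad for over a second each, stood them upright in the drawer, pushed it shut to its stop without moving the bystanders, and handed the job in at about 51 s (no verdict was returned).

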